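Find the spindle's flat and hold the wheel-head hub on it

TASK

We are putting the hub back on this tabletop potter's wheel. Feel for the flats on the bare spindle with your fingers and turn the spindle until a flat faces the notch in the blue splash ring; then slide the hub down over it, without forcing it, with its set screw pointing at that notch. Finish while still holding the hub in the fingers, level, its top flush with the end of the spindle and not resting on the shoulder below, so that I can tighten the screw; leave the other things where they are.

Things in the scene. Friction and masses are not known exactly. Their poses are not given: they have to be found in the camera images.
- wheel: tabletop potter's wheel, fixed: white housing 300 x 260 mm, steel deck 120 mm above its underside. Origin: centre of the underside, z up; the spindle stands on the origin's z axis. +x points to the side with the controls and to the key notch
- key_notch (a point): the key notch: the only gap, 24 mm wide, in the blue splash ring (inner radius 77 mm, 38 mm high, on the deck round the spindle). The point lies in the gap, 80 mm from the spindle's axis along the wheel's +x, 33 mm above the deck: about the height of the hub's screw when the hub is flush
- spindle_end (a point): point fixed to the wheel, on the spindle's axis at its top end, 178 mm above the wheel's underside. The steel spindle is 20 mm round with two flats, alike, back to back, 13 mm across, along its top 44 mm, with a 1.2 mm chamfer at the end. A flat faces the notch when the line across the flats lies along the wheel's x. At the start the flats are at least 30 degrees off; the angle is not given
- shoulder (a point): point fixed to the wheel, on the spindle's axis at the top of its 25 mm round shoulder, 14 mm above the deck, 44 mm below the spindle's end. The spindle turns either way with a light drag (0.06 N m) and stays where it is left. Fingers closed on it stop 13 mm apart when on the flats, up to 20 mm when not; nearly there, they may swing it on to its flats, and then turn it surely
- hub: loose aluminium hub 34 mm tall, 0.14 to 0.24 kg, on the ware board: round collar 42 mm wide, 24 mm high, under a square flange 58 x 58 x 10 mm (grip it there); 22 mm bore right through. Origin: centre of the underside, z up; flange sides along x and y. The set screw is on its +x side, under a red stripe. Flush with the spindle's end, its underside is 10 mm above the shoulder
- hub_screw (a point): outer end of the hub's set screw, a dark 8 mm screw that stands out 5 mm from the collar: 26 mm from the hub's axis along its +x, 10 mm above its underside. Its inner tip stands in the bore, 7.2 mm from the axis, so the hub goes down the spindle only with the screw over a flat (about 10 to 15 degrees of play)
- board: plywood ware board 520 x 140 x 16 mm, fixed, long side along its x; origin centre of the underside. It lies left or right of the wheel and carries the hub near its -x end and two dishes near its +x end
- tray: wooden tool tray 440 x 140 x 26 mm, fixed, on the other side of the wheel; origin centre of the underside. Not needed
- dish_a: olive rounded-triangle dish on its white plaster mould, 92 mm wide, 35 mm high, on the board; origin centre of the underside. Leave alone
- dish_b: a second dish like dish_a, farther along the board. Leave alone
- rib_kidney: red kidney-shaped rib, 96 x 50 x 6 mm, in the tray. Leave alone
- rib_oval: red oval rib, 56 x 40 x 6 mm, in the tray. Leave alone
- hex_key: T-handle hex key with a yellow handle, 135 x 80 x 18 mm, in the tray. Leave alone
- cup: blue cup 64 mm across and 70 mm high, in the tray at its +x end. Leave alone
Mind the look-alikes: they are no part of the job. Of the things that look like the hub, the middle-sized one is meant.

How it is judged:
By the outcome, as a careful person would: the job done as asked, in the order asked, and still so for the second after the job is handed in, while the arm keeps its last pose, push and grip.
It also fails if it takes over 67 s, if anything falls off the work surface, if the arm or the gripper's body presses on something with over 40 N, if the wrist force passes 120 N, or if a joint passes its speed limit or range.

ROBOT

A 6-joint arm with a two-finger parallel gripper is mounted at the origin on the work surface. World frame = base frame: x ahead of the robot, y to its left, z up, the work surface at z = 0. Lengths are in m, angles in rad, forces in N, time in s.
With the tool pointing down it reaches from about 0.3 to 0.875 m from the base axis. Payload 6.4 kg.
Tool frame: the origin (TCP) lies between the finger pads; the fingertips stand 11 mm ahead of it and the grasp point (between the pads) lies 8 mm behind it; z points along the fingers, y is the line along which they close (so a half turn about z gives the same grasp; the last joint's range is limited). The gripper opens to 85 mm and grips with 20 to 120 N. Pads are 22 mm wide; open, the fingers measure 114 mm over their backs; the gripper's body (76 mm by 85 mm) begins 54 mm behind the grasp point. The pads swing forward as they close: fully open they stand 13 mm farther back than shut.
Start: joints at [0.948, 0.181, 1.607, -0, 1.354, -0.206], TCP at [0.233, 0.526, 0.242] pointing down, gripper open.
Joint ranges: [-2.99, 2.99], [-0.89, 2.07], [0.3, 2.58], [-1.14, 4.28], [0, 2.63], [-3.12, 3.12]. Speed limits (rad/s): [2.57, 2.57, 3.01, 3.14, 3.14, 3.14].

INTERFACE

Orientations are given as a rotation vector (axis times angle).
In Python, from cell import arm, imaging gives the robot as it stands.
- The arm moves only by the tool play_rows, never from a script. Its argument "plan" is one flat list of numbers, 7 for each row, row after row: the turn, a rotation vector about the tool's x, y, z in rad, then the shift along the tool's x, y, z in cm, then the finger opening in cm, from 0 to 8.54. In form: [ax, ay, az, x, y, z, jaw, ax, ay, az, x, y, z, jaw, ...]. A call has exactly 8 rows; each row is the pose to reach, as a shift and turn from the pose commanded when the call began, along the tool's axes at that moment; what a row does not reach only later rows make up. A row lasts 1/8 s, in which the tool goes at most 62.5 mm and 10.7 degrees, less where a joint would pass 70% of its speed; a pose out of reach is approached as far as the arm can. A call with a gripper value outside its range is refused whole. The fingers move at their own pace and stop on an object; "grip_force" is the grip in N (left out, the last holds). Time passes only in rows, so rows that repeat a pose let the fingers close, or fill a call up. It gives the time, the measured TCP pose, the force, the opening and the grip force at its end, in the units of the state.
- arm.state(): the state, without advancing time (a new reading comes with each control period).
- imaging.get_image(name): name is "side" or "top"; returns the picture (480x640x3 uint8, red, green, blue); there is no depth.
- imaging.camera_model(name): a dict with "K" (3x3 intrinsics, pixels), "dist" ([k1, k2, p1, p2, k3] as OpenCV has them; the pictures are not rectified), "extrinsics" (4x4, takes a point from camera to world coordinates). Camera axes: x right, y down, z forward; pixel columns grow to the right and rows downward; lengths in m; the calibration is good to about 2 mm. A picture is of the moment at which its call begins. camera_model takes no time and is no camera call.
- arm.finish_job(): hands the job in; it is judged then, once.
The state is a dict: "time_s": time; "q": joint angles; "dq": joint speeds; "effort": joint torques, N m; "ee_pos": TCP position; "orientation": TCP orientation; "force": force on the tool from outside, world axes, zero at the start; "ft_torque": the same for the moment, N m; "width": opening from 0.0 (shut) to 1.0 (fully open); "finger_force": force on a finger pad.
Only numpy, scipy, OpenCV 4.12 (cv2) and the standard library are available. Lean on these libraries where they do the work, as an engineer would, in place of code of your own. Each camera call takes 0.05 s, during which the arm holds its last target. There are 200 camera calls.

## Working session

There is one attempt and no reset: what is moved stays moved. The work goes in short steps, Python scripts to look and compute and a tool call to move; the robot and the scene stay as the last step left them, time stands still between calls to the robot, and variables do not carry over. Pictures are saved under pics/ and viewed, at most 10 in all, crops included, and the job is handed in when it is done.

Besides the shell and the picture viewer there is one more tool, called after "Call:" as name(argument=value, ...) on one line, values as JSON. play_rows: Moves the arm, as the interface text tells. Its arguments: {"type":"object","properties":{"plan":{"type":"array","items":{"type":"number"}},"grip_force":{"type":"number"}},"required":["plan"]}

```bash
ls; mkdir -p pics
python3 - <<'E'
from cell import arm, imaging
import cv2,numpy as np
for n in("side","top"):
    cv2.imwrite(f"pics/{n}0.png",imaging.get_image(n)[:,:,::-1]); m=imaging.camera_model(n); print(n,np.round(m["K"],1).tolist(),np.round(m["dist"],3),np.round(m["extrinsics"],3).tolist())
print(arm.state())
E
```

```text
pics
side [[582.0, 0.0, 330.1], [0.0, 582.0, 226.8], [0.0, 0.0, 1.0]] [0.041 0.    0.    0.    0.   ] [[0.743, -0.428, 0.515, -0.158], [-0.67, -0.473, 0.573, -0.818], [-0.002, -0.77, -0.638, 0.951], [0.0, 0.0, 0.0, 1.0]]
top [[605.9, 0.0, 319.2], [0.0, 605.9, 237.6], [0.0, 0.0, 1.0]] [-0.19  0.    0.    0.    0.  ] [[-0.02, -0.994, 0.105, 0.383], [-1.0, 0.021, 0.008, -0.069], [-0.01, -0.105, -0.994, 1.468], [0.0, 0.0, 0.0, 1.0]]
{'time_s': 0.1, 'q': array([ 9.47702913e-01,  1.81454527e-01,  1.60792498e+00,  1.35192741e-05,
        1.35380851e+00, -2.06264540e-01]), 'dq': array([ 0.00032445, -0.00150312, -0.00413257,  0.0024977 ,  0.00076847,
        0.00069777]), 'effort': array([ 6.49897629e-04, -4.45878088e+01, -3.52235126e+01, -1.53696219e-04,
        4.08341482e-03,  1.65737964e-05]), 'ee_pos': array([0.2324665 , 0.52537878, 0.24147291]), 'orientation': array([-6.49892330e-01, -3.07296681e+00,  2.28476886e-03]), 'force': array([ 0.82195342, -0.12245184,  0.23538144]), 'ft_torque': array([-0.04811345,  0.02247584,  0.01315818]), 'finger_force': 0.0, 'width': 1.0007834331482477}
```

View pics/side0.png

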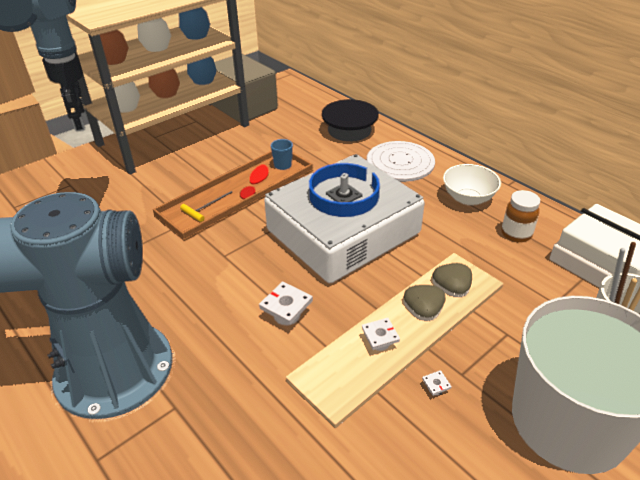

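View pics/top0.png

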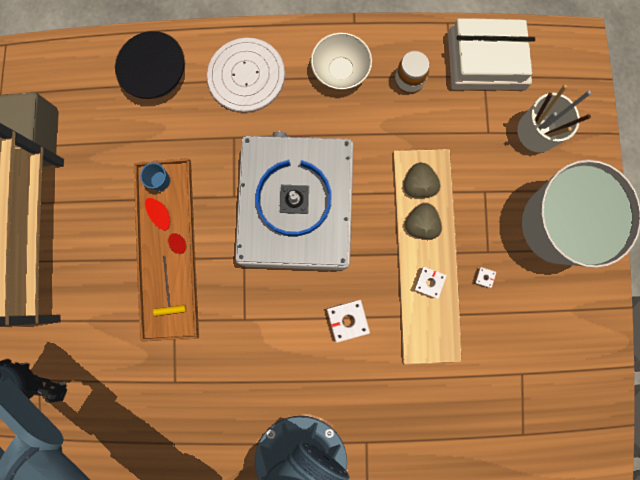

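The side view shows the wheel at (345,215) with its notch at the far side, the board at (395,340) and the tray at (235,195). In the top view, three things could be the hub: a large one at (348,321) on the table, a middle-sized one at (430,282) on the board, and a small one at (485,277) on the table. I choose the one at (430,282), and will check it in a close crop along with the notch and spindle.

```bash
cat > h.py <<'E'
from cell import arm, imaging
import cv2,numpy as np
from scipy.spatial.transform import Rotation as R
def ray(n,uv):
    m=imaging.camera_model(n);p=cv2.undistortPoints(np.array([[uv]],float),np.array(m["K"]),np.array(m["dist"]))[0,0]
    E=np.array(m["extrinsics"]);return E[:3,3],E[:3,:3]@np.array([*p,1])
def onz(n,uv,z):
    o,d=ray(n,uv);return o+d*(z-o[2])/d[2]
def proj(n,P):
    m=imaging.camera_model(n);E=np.linalg.inv(np.array(m["extrinsics"]))
    return cv2.projectPoints(np.atleast_2d(np.array(P,float)),cv2.Rodrigues(E[:3,:3])[0],E[:3,3],np.array(m["K"]),np.array(m["dist"]))[0][:,0]
def crop(im,x,y,w,h,s):return cv2.resize(im[y:y+h,x:x+w],None,fx=s,fy=s,interpolation=cv2.INTER_CUBIC)
E
python3 - <<'E'
from h import *
t=imaging.get_image("top")[:,:,::-1]; s=imaging.get_image("side")[:,:,::-1]
a=np.hstack([crop(t,245,150,100,100,4),crop(t,405,257,50,50,8)])
b=np.hstack([crop(s,300,155,100,50,4),crop(s,355,310,50,25,8)])
cv2.imwrite("pics/c1.png",np.vstack([a,b]))
E
```

```text
(no output)
```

View pics/c1.png

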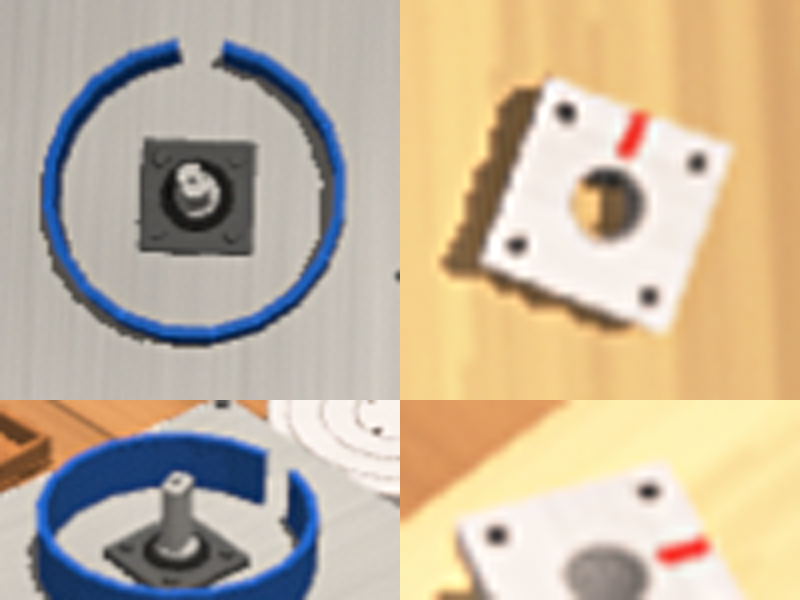

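The crop shows the hub with its red stripe toward the top (top image about (434,273)); flange corners are (423.5,266.4), (446.6,275.4), (438.4,298.6) and (415,290.1). The spindle end is about (291.7,194) and the notch gap centre about (295.5,161.5).

Run:
```python
from h import *
c=[onz("top",p,.05) for p in [(423.5,266.4),(446.6,275.4),(438.4,298.6),(415,290.1)]]
print("hub",np.mean(c,0),[np.linalg.norm(c[i]-c[i-1]) for i in range(4)])
for i in range(4):d=c[i]-c[i-1];print(np.degrees(np.arctan2(d[1],d[0])))
print("hub bore top",onz("top",(430.9,282.5),.05),"stripe",onz("top",(434,273.8),.05))
t=imaging.get_image("top");hsv=cv2.cvtColor(t,cv2.COLOR_RGB2HSV)
m=cv2.inRange(hsv,(100,150,60),(130,255,255));m[:,:245]=0;m[:,345:]=0;m[:150]=0;m[245:]=0
ys,xs=np.nonzero(m);P=np.array([onz("top",(x,y),.158) for x,y in zip(xs,ys)])
# outer rim circle fit
from scipy.optimize import least_squares
f=lambda q:np.hypot(P[:,0]-q[0],P[:,1]-q[1])-q[2]
q=least_squares(f,[.45,0,.08],loss="soft_l1",f_scale=.002).x;print("ring",q)
a=np.sort(np.degrees(np.arctan2(P[:,1]-q[1],P[:,0]-q[0])));g=np.diff(a);i=g.argmax();print("gap",g[i],(a[i]+a[i+1])/2)
print("tip",onz("top",(291.5,194),.178),"plate",onz("top",(294.5,199.3),.124), "notch",onz("top",(295.5,161.7),.158))
# housing corners
h=[onz("top",p,.12) for p in [(243,136),(354,138),(351,270),(236,266)]];print("house",np.round(h,3),np.mean(h,0))
# side tip: closest point between rays
o1,d1=ray("top",(291.5,194));o2,d2=ray("side",(300+180/4,155+80/4))
A=np.stack([d1,-d2],1);s=np.linalg.lstsq(A,o2-o1,rcond=None)[0];print(o1+d1*s[0],o2+d2*s[1])
print(proj("side",[.44,-.02,.178]))
```

```text
hub [ 0.4209593  -0.31815938  0.05      ] [np.float64(0.05933490784338333), np.float64(0.058751166204696725), np.float64(0.05805661436265495), np.float64(0.058798528100230694)]
-21.74895072136705
-112.58419329603214
158.3024574555528
68.6621587274066
hub bore top [ 0.42122531 -0.31814688  0.05      ] stripe [ 0.44147635 -0.32623528  0.05      ]
ring [ 0.61087751 -0.0036944   0.07932174]
gap 19.857250534986278 -2.78388145070671
tip [ 0.61538322 -0.00113787  0.178     ] plate [ 0.61284448 -0.00485723  0.124     ] notch [ 0.69134369 -0.00994314  0.158     ]
house [[ 0.764  0.112  0.12 ]
 [ 0.753 -0.143  0.12 ]
 [ 0.451 -0.128  0.12 ]
 [ 0.466  0.129  0.12 ]] [ 0.60854668 -0.0075076   0.12      ]
[ 0.61582575 -0.00100766  0.17554104] [ 0.62027898 -0.00469291  0.17614731]
[[288.99111008 209.19235295]]
```

```bash
cat >> h.py <<'E'
def go(x,y,z,phi):
    "row (rad, cm) to a tool-down pose, closing line at world yaw phi deg"
    s=arm.state();A=R.from_rotvec(s["orientation"]);c,n=np.cos(np.radians(phi)),np.sin(np.radians(phi))
    T=R.from_matrix(np.array([[-n,c,0],[c,n,0],[0,0,-1.]]).T)
    print("row",np.round((A.inv()*T).as_rotvec(),4),np.round(A.inv().apply(np.array([x,y,z])-s["ee_pos"])*100,2))
def st():
    s=arm.state();y=R.from_rotvec(s["orientation"]).as_matrix();print("t",round(s["time_s"],2),"pos",np.round(s["ee_pos"]*1e3,2),"phi",round(np.degrees(np.arctan2(y[1,1],y[0,1])),2),"tz",np.round(y[:,2],4),"F",np.round(s["force"],1),"M",np.round(s["ft_torque"],2),"w mm",round(s["width"]*85,2),"ff",round(s["finger_force"],1),"q",np.round(s["q"],2))
E
python3 -c "
from h import *
st();go(.614,-.003,.25,57.1)"
```

```text
t 0.25 pos [232.62 525.59 241.84] phi 66.12 tz [-5.e-04 -7.e-04 -1.e+00] F [ 0.   0.2 -0. ] M [-0.01  0.03 -0.02] w mm 84.98 ff 0.0 q [ 0.95  0.18  1.61 -0.    1.35 -0.21]
row [-8.000e-04 -1.000e-04  1.574e-01] [-56.27 -32.9   -0.8 ]
```

Call:
play_rows(plan=[0,0,0.157,-56.3,-32.9,-0.8,5,0,0,0.157,-56.3,-32.9,-0.8,5,0,0,0.157,-56.3,-32.9,-0.8,5,0,0,0.157,-56.3,-32.9,-0.8,5,0,0,0.157,-56.3,-32.9,-0.8,5,0,0,0.157,-56.3,-32.9,-0.8,5,0,0,0.157,-56.3,-32.9,-0.8,5,0,0,0.157,-56.3,-32.9,-0.8,5], grip_force=20)

```text
time_s: 1.25
ee_pos: [0.5263, 0.1186, 0.2486]
orientation: [0.889, 3.013, 0.0]
force: [0.0, 0.8, 0.3]
width: 0.587
finger_force: 0.0
```

```bash
python3 -c "
from h import *
st();go(.614,-.003,.25,57.1)"
```

```text
t 1.25 pos [526.3  118.57 248.61] phi 57.12 tz [ 5.e-04  2.e-04 -1.e+00] F [0.  0.8 0.3] M [ 0.02 -0.05  0.02] w mm 49.86 ff 0.0 q [ 0.    0.1   1.69  0.    1.36 -1.  ]
row [0.0004 0.0003 0.0003] [-13.97  -5.45  -0.14]
```

Call:
play_rows(plan=[0,0,0,-14,-5.4,0,5,0,0,0,-14,-5.4,0,5,0,0,0,-14,-5.4,0,5,0,0,0,-14,-5.4,0,5,0,0,0,-14,-5.4,0,5,0,0,0,-14,-5.4,0,5,0,0,0,-14,-5.4,0,5,0,0,0,-14,-5.4,0,5])

```text
time_s: 2.25
ee_pos: [0.6135, -0.0003, 0.2487]
orientation: [0.887, 3.013, 0.0]
force: [-0.2, -0.1, -0.4]
width: 0.585
finger_force: 0.0
```

Run:
```python
from h import *
st();go(.614,-.003,.153,57.1)
p=arm.state()["ee_pos"]
for n in("top","side"):print(n,proj(n,[p,p+[0,0,-.011],[.614,-.003,.178]]))
t=imaging.get_image("top")[:,:,::-1]; s=imaging.get_image("side")[:,:,::-1]
cv2.imwrite("pics/c2.png",np.hstack([crop(t,245,145,100,100,4),crop(s,295,120,100,100,4)]))
```

```text
t 2.25 pos [ 6.1348e+02 -3.2000e-01  2.4867e+02] phi 57.18 tz [ 3.e-04 -0.e+00 -1.e+00] F [-0.2 -0.1 -0.4] M [-0.01 -0.03 -0.04] w mm 49.76 ff 0.0 q [-0.19  0.26  1.5   0.    1.38 -1.19]
row [0.0001 0.0003 0.0014] [-0.19 -0.2   9.57]
top [[289.19914647 188.84421502]
 [289.51468092 189.82702149]
 [292.36970724 194.61040097]]
side [[341.9471347  148.71425801]
 [341.89212666 152.87275944]
 [342.54928868 175.06688031]]
```

View pics/c2.png

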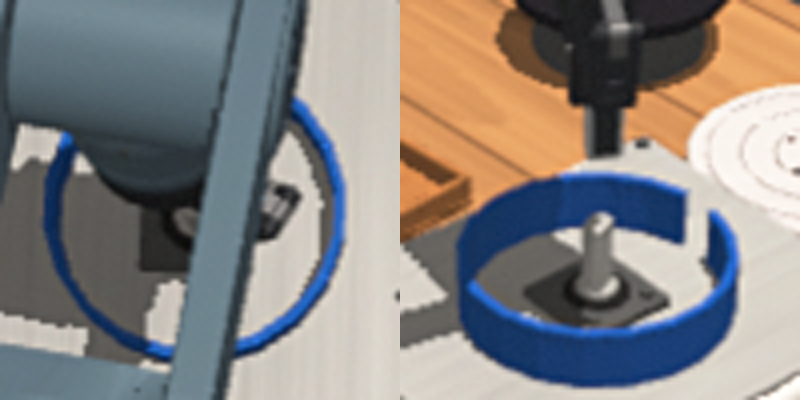

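The right half shows the spindle tip at side pixel (344.5,174.8), straight below the fingers and within 2 to 3 mm of my estimate; the fingers clear the ring. I go down and feel at wheel angle +60°.

Call:
play_rows(plan=[0,0,0,-0.25,-0.15,5,5,0,0,0,-0.25,-0.15,9.6,5,0,0,0,-0.25,-0.15,9.6,4,0,0,0,-0.25,-0.15,9.6,0,0,0,0,-0.25,-0.15,9.6,0,0,0,0,-0.25,-0.15,9.6,0,0,0,0,-0.25,-0.15,9.6,0,0,0,0,-0.25,-0.15,9.6,0], grip_force=20)

```text
time_s: 3.35
ee_pos: [0.6165, -0.0034, 0.1547]
orientation: [0.888, 3.009, 0.002]
force: [1.8, 2.9, 6.3]
width: 0.228
finger_force: 23.0
```

```bash
python3 -c "
from h import *
st()"
```

```text
t 3.35 pos [616.47  -3.43 154.69] phi 57.14 tz [ 4.2e-03 -2.0e-04 -1.0e+00] F [1.8 2.9 6.3] M [ 0.44 -0.27  0.08] w mm 19.38 ff 23.0 q [-0.2   0.36  1.58  0.    1.21 -1.2 ]
```

Call:
play_rows(plan=[0,0,0,0,0,0,3,0,0,-0.18,0,0,0,3,0,0,-0.36,0,0,0,3,0,0,-0.54,0,0,0,3,0,0,-0.7,0,0,0,3,0,0,-0.7,0,0,0,0,0,0,-0.7,0,0,0,0,0,0,-0.7,0,0,0,0])

```text
time_s: 4.35
ee_pos: [0.6145, -0.0026, 0.1522]
orientation: [0.194, -3.135, -0.003]
force: [-0.5, 5.3, 1.4]
width: 0.169
finger_force: 20.1
```

```bash
python3 -c "
from h import *
st()"
```

```text
t 4.35 pos [614.45  -2.57 152.16] phi 97.06 tz [-0.0011  0.0016 -1.    ] F [-0.5  5.3  1.4] M [ 0.7  -0.03  0.03] w mm 14.33 ff 20.1 q [-0.2   0.36  1.58  0.    1.21 -1.89]
```

Call:
play_rows(plan=[0,0,0,0,0,0,0,0,0,0,0,0,0,0,0,0,0,0,0,0,0,0,0,0,0,0,0,0,0,0,0,0,0,0,0,0,0,0,0,0,0,0,0,0,0,0,0,0,0,0,0,0,0,0,0,0], grip_force=40)

```text
time_s: 5.35
ee_pos: [0.6144, -0.0026, 0.1522]
orientation: [0.194, -3.135, -0.002]
force: [-0.4, 4.8, 1.7]
width: 0.161
finger_force: 38.9
```

```bash
python3 -c "
from h import *
st()"
```

```text
t 5.35 pos [614.42  -2.57 152.18] phi 97.07 tz [-0.0011  0.0015 -1.    ] F [-0.4  4.8  1.7] M [0.77 0.05 0.04] w mm 13.71 ff 38.9 q [-0.2   0.36  1.58  0.    1.21 -1.89]
```

Call:
play_rows(plan=[0,0,0.15,0,0,0,0,0,0,0.3,0,0,0,0,0,0,0.45,0,0,0,0,0,0,0.6,0,0,0,0,0,0,0.75,0,0,0,0,0,0,0.9,0,0,0,0,0,0,1.05,0,0,0,0,0,0,1.2,0,0,0,0])

```text
time_s: 6.35
ee_pos: [0.6147, -0.002, 0.1522]
orientation: [-1.616, -2.692, -0.003]
force: [1.0, 7.2, 0.7]
width: 0.161
finger_force: 39.8
```

```bash
python3 -c "
from h import *
st();go(.6148,-.0026,.152,-2.9)"
```

```text
t 6.35 pos [614.74  -2.   152.21] phi 28.04 tz [-3.0e-04  2.4e-03 -1.0e+00] F [1.  7.2 0.7] M [ 1.08 -0.15  0.11] w mm 13.68 ff 39.8 q [-0.2   0.36  1.58  0.    1.21 -0.69]
row [ 2.0e-04 -2.5e-03  5.4e-01] [-0.06 -0.02  0.02]
```

Call:
play_rows(plan=[0,0,0.15,0,0,0,0,0,0,0.3,0,0,0,0,0,0,0.45,0,0,0,0,0,0,0.54,0,0,0,0,0,0,0.54,0,0,0,0,0,0,0.54,0,0,0,0,0,0,0.54,0,0,0,0,0,0,0.54,0,0,0,0])

```text
time_s: 7.35
ee_pos: [0.615, -0.0027, 0.1522]
orientation: [-2.27, -2.171, -0.002]
force: [3.0, 6.4, -0.9]
width: 0.149
finger_force: 38.9
```

```bash
python3 -c "
from h import *
st();go(.6148,-.0026,.152,-2.9)"
```

```text
t 7.35 pos [614.98  -2.69 152.19] phi -2.57 tz [ 2.0e-04  1.4e-03 -1.0e+00] F [ 3.   6.4 -0.9] M [ 0.84 -0.37  0.04] w mm 12.69 ff 38.9 q [-0.2   0.36  1.58  0.    1.21 -0.15]
row [ 0.0002 -0.0014  0.0058] [ 0.01 -0.02  0.02]
```

Call:
play_rows(plan=[0,0,0,0,0,0,3,0,0,0,0,0,0,3,0,0,0,0,0,0,3,0,0,0,0,0,0,0,0,0,0,0,0,0,0,0,0,0,0,0,0,0,0,0,0,0,0,0,0,0,0,0,0,0,0,0])

```text
time_s: 8.35
ee_pos: [0.615, -0.0038, 0.1525]
orientation: [2.268, 2.173, -0.0]
force: [-0.0, -2.3, 1.5]
width: 0.144
finger_force: 40.1
```

```bash
python3 -c "
from h import *
st()"
```

```text
t 8.35 pos [614.96  -3.8  152.54] phi -2.47 tz [ 1.e-04 -4.e-04 -1.e+00] F [-0.  -2.3  1.5] M [-0.32  0.07 -0.04] w mm 12.21 ff 40.1 q [-0.2   0.36  1.58 -0.    1.21 -0.16]
```

Call:
play_rows(plan=[0,0,0,0,0,0,4,0,0,0,0,0,0,5,0,0,0,0,0,-3,6,0,0,0,0,0,-8,8,0,0,-0.15,0,0,-10,8,0,0,-0.3,0,0,-10,8,0,0,-0.45,0,0,-10,8,0,0,-0.6,0,0,-10,8])

```text
time_s: 9.35
ee_pos: [0.6148, -0.0034, 0.2524]
orientation: [-1.518, -2.75, -0.0]
force: [-0.2, 0.1, -0.7]
width: 0.935
finger_force: 0.0
```

```bash
python3 -c "
from h import *
st();go(.421,-.318,.14,68.2)"
```

```text
t 9.35 pos [614.85  -3.36 252.4 ] phi 32.21 tz [-0.e+00  2.e-04 -1.e+00] F [-0.2  0.1 -0.7] M [ 0.02 -0.01  0.03] w mm 79.44 ff 0.0 q [-0.2   0.26  1.49  0.    1.39 -0.76]
row [ 2.000e-04 -2.000e-04 -6.282e-01] [-16.29 -33.17  11.23]
```

Call:
play_rows(plan=[0,0,-0.15,-2.7,-5.5,0,8,0,0,-0.3,-5.4,-11,0,8,0,0,-0.45,-8.1,-16.5,0,8,0,0,-0.6,-10.8,-22,0,8,0,0,-0.63,-13.5,-27.5,0,8,0,0,-0.63,-16.3,-33.2,0,8,0,0,-0.63,-16.3,-33.2,5,8,0,0,-0.63,-16.3,-33.2,11.2,8])

```text
time_s: 10.35
ee_pos: [0.4196, -0.3197, 0.1409]
orientation: [0.602, 3.079, -0.005]
force: [0.2, -0.6, -0.2]
width: 0.939
finger_force: 0.0
```

Run:
```python
from h import *
st();go(.421,-.318,.035,68.2)
t=imaging.get_image("top")[:,:,::-1]; s=imaging.get_image("side")[:,:,::-1]
cv2.imwrite("pics/c3.png",np.hstack([crop(t,390,240,80,80,5),crop(s,330,270,100,100,4)]))
print(proj("side",[[.421,-.318,.05],[.421,-.318,.016]]))
```

```text
t 10.35 pos [ 419.61 -319.66  140.87] phi 67.87 tz [ 0.0034 -0.0037 -1.    ] F [ 0.2 -0.6 -0.2] M [ 0.01  0.05 -0.01] w mm 79.82 ff 0.0 q [-0.88  0.19  1.82  0.    1.13 -2.06]
row [-0.0021  0.0046 -0.0058] [-0.02  0.23 10.59]
[[378.84499189 332.20977602]
 [377.99370453 343.23819845]]
```

View pics/c3.png

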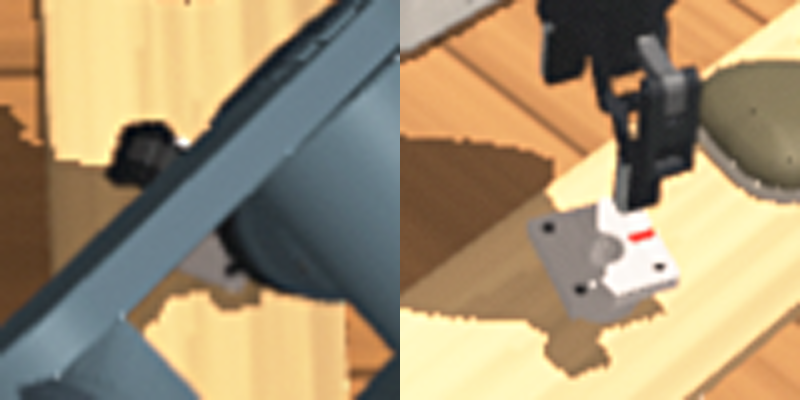

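The fingers hang over the hub, whose bore is at side pixel (381,332.5), agreeing with my estimate to about 2 px. I first pinch the stripe faces lightly to centre the hub, then regrip across the other pair.

Call:
play_rows(plan=[0,0,0.18,0,0.1,0,8,0,0,0.36,0,0.2,0,8,0,0,0.54,0,0.2,0,8,0,0,0.72,0,0.2,1,8,0,0,0.9,0,0.2,2,8,0,0,1.08,0,0.2,3,8,0,0,1.26,0,0.2,4,8,0,0,1.44,0,0.2,5,8], grip_force=20)

```text
time_s: 11.45
ee_pos: [0.4215, -0.3165, 0.093]
orientation: [2.486, 1.915, 0.0]
force: [0.3, -0.1, 0.2]
width: 0.933
finger_force: 0.0
```

Run:
```python
from h import *
st();go(.421,-.3185,.035,-21.8)
```

```text
t 11.45 pos [ 421.47 -316.52   92.96] phi -14.79 tz [ 0.0022 -0.0024 -1.    ] F [ 0.3 -0.1  0.2] M [-0.01  0.   -0.06] w mm 79.27 ff 0.0 q [-0.87  0.26  1.84  0.    1.03 -0.61]
row [0.0028 0.0016 0.1224] [-0.19 -0.01  5.8 ]
```

Call:
play_rows(plan=[0,0,0.13,-0.2,0,2,8,0,0,0.13,-0.2,0,5.7,8,0,0,0.13,-0.2,0,5.7,8,0,0,0.13,-0.2,0,5.7,7,0,0,0.13,-0.2,0,5.7,6.2,0,0,0.13,-0.2,0,5.7,5.5,0,0,0.13,-0.2,0,5.7,5.5,0,0,0.13,-0.2,0,5.7,5.5])

```text
time_s: 12.45
ee_pos: [0.4207, -0.3187, 0.0355]
orientation: [2.601, 1.756, 0.001]
force: [-0.8, 1.7, 6.6]
width: 0.674
finger_force: 20.7
```

Run:
```python
from h import *
st()
```

```text
t 12.45 pos [ 420.68 -318.67   35.5 ] phi -21.94 tz [ 0.0023 -0.0025 -1.    ] F [-0.8  1.7  6.6] M [0.17 0.07 0.1 ] w mm 57.32 ff 20.7 q [-0.87  0.36  1.86  0.    0.92 -0.49]
```

Call:
play_rows(plan=[0,0,0,0,0,0,6.5,0,0,0,0,0,0,8,0,0,0,0,0,-2,8,0,0,0,0,0,-4.5,8,0,0,-0.18,0,0,-5,8,0,0,-0.36,0,0,-5,8,0,0,-0.54,0,0,-5,8,0,0,-0.72,0,0,-5,8])

```text
time_s: 13.45
ee_pos: [0.4194, -0.3174, 0.0834]
orientation: [-1.81, -2.568, -0.0]
force: [0.1, -0.1, -0.1]
width: 0.937
finger_force: 0.0
```

Call:
play_rows(plan=[0,0,-0.18,0,0,0,8,0,0,-0.36,0,0,0,8,0,0,-0.54,0,0,0,8,0,0,-0.72,0,0,0,8,0,0,-0.853,0,0,0,8,0,0,-0.853,0,0,3,8,0,0,-0.853,0,0,4.5,8,0,0,-0.853,0,0,4.5,8])

```text
time_s: 14.45
ee_pos: [0.4186, -0.3165, 0.0371]
orientation: [-0.594, -3.082, -0.003]
force: [0.9, 0.2, -1.2]
width: 0.934
finger_force: 0.0
```

Run:
```python
from h import *
st(); go(.4207,-.3187,.035,68.2)
```

```text
t 14.45 pos [ 418.64 -316.53   37.14] phi 68.17 tz [-0.0022  0.0025 -1.    ] F [ 0.9  0.2 -1.2] M [0.07 0.   0.03] w mm 79.39 ff 0.0 q [-0.87  0.36  1.86 -0.    0.93 -2.06]
row [ 0.0016 -0.003  -0.0005] [-0.27 -0.12  0.21]
```

Call:
play_rows(plan=[0.0016,-0.003,0,-0.27,-0.12,0.15,8,0.0016,-0.003,0,-0.27,-0.12,0.15,8,0.0016,-0.003,0,-0.27,-0.12,0.15,8,0.0016,-0.003,0,-0.27,-0.12,0.15,8,0.0016,-0.003,0,-0.27,-0.12,0.15,8,0.0016,-0.003,0,-0.27,-0.12,0.15,8,0.0016,-0.003,0,-0.27,-0.12,0.15,8,0.0016,-0.003,0,-0.27,-0.12,0.15,8])

```text
time_s: 15.45
ee_pos: [0.4215, -0.3196, 0.0369]
orientation: [0.594, 3.082, -0.003]
force: [-0.2, 0.5, -0.4]
width: 0.934
finger_force: 0.0
```

Run:
```python
from h import *
st(); go(.4207,-.3187,.035,68.2)
```

```text
t 15.45 pos [ 421.54 -319.62   36.89] phi 68.18 tz [ 0.0021 -0.0026 -1.    ] F [-0.2  0.5 -0.4] M [-0.03  0.02  0.02] w mm 79.43 ff 0.0 q [-0.87  0.36  1.85 -0.    0.92 -2.06]
row [-0.0016  0.0029 -0.0003] [0.11 0.05 0.19]
```

Call:
play_rows(plan=[0,0,0,0.08,0.05,0.1,8,0,0,0,0.08,0.05,0.1,8,0,0,0,0.08,0.05,0.1,7,0,0,0,0.08,0.05,0.1,6.2,0,0,0,0.08,0.05,0.1,5.3,0,0,0,0.08,0.05,0.1,5.3,0,0,0,0.08,0.05,0.1,5.3,0,0,0,0.08,0.05,0.1,5.3], grip_force=40)

```text
time_s: 16.45
ee_pos: [0.4212, -0.3189, 0.0362]
orientation: [0.594, 3.082, -0.003]
force: [-0.0, 2.1, 5.9]
width: 0.67
finger_force: 43.6
```

Run:
```python
from h import *
st(); go(.4207,-.3187,.035,68.2)
```

```text
t 16.45 pos [ 421.23 -318.89   36.2 ] phi 68.18 tz [ 0.0026 -0.0027 -1.    ] F [-0.   2.1  5.9] M [ 0.42 -0.08  0.04] w mm 56.98 ff 43.6 q [-0.87  0.36  1.86  0.    0.92 -2.06]
row [-0.0015  0.0034 -0.0003] [ 0.06 -0.    0.12]
```

Call:
play_rows(plan=[0,0,0,0,0,-1,5.3,0,0,0,0,0,-4,5.3,0,0,0,0,0,-9,5.3,0,0,0,0,0,-14,5.3,0,0,0,0,0,-19,5.3,0,0,0,0,0,-22,5.3,0,0,0,0,0,-22,5.3,0,0,0,0,0,-22,5.3], grip_force=50)

```text
time_s: 17.45
ee_pos: [0.4197, -0.3176, 0.2541]
orientation: [0.595, 3.084, -0.001]
force: [0.1, 0.3, -2.8]
width: 0.666
finger_force: 54.4
```

Run:
```python
from h import *
st(); go(.6156,-.0026,.25,87.2)
```

```text
t 17.45 pos [ 419.75 -317.61  254.08] phi 68.17 tz [ 3.e-04 -7.e-04 -1.e+00] F [ 0.1  0.3 -2.8] M [ 0.01 -0.01 -0.04] w mm 56.57 ff 54.4 q [-0.87  0.06  1.72 -0.    1.36 -2.06]
row [-0.0006  0.0004 -0.3321] [-6.47 36.52  0.39]
```

Call:
play_rows(plan=[0,0,-0.04,-0.6,3.5,0.2,5.3,0,0,-0.1,-1.6,9,0.4,5.3,0,0,-0.16,-2.6,14.5,0.4,5.3,0,0,-0.22,-3.6,20,0.4,5.3,0,0,-0.28,-4.6,25.5,0.4,5.3,0,0,-0.332,-5.6,31,0.4,5.3,0,0,-0.332,-6.3,35.5,0.4,5.3,0,0,-0.332,-6.5,36.5,0.4,5.3])

```text
time_s: 18.45
ee_pos: [0.6161, -0.0008, 0.2483]
orientation: [-0.071, -3.138, 0.002]
force: [0.4, -0.8, -3.3]
width: 0.665
finger_force: 54.5
```

Run:
```python
from h import *
st(); go(.6156,-.0026,.205,87.2)
```

```text
t 18.45 pos [616.08  -0.76 248.26] phi 87.39 tz [-0.0024 -0.0012 -1.    ] F [ 0.4 -0.8 -3.3] M [-0.    0.01  0.01] w mm 56.52 ff 54.5 q [-0.19  0.27  1.49 -0.    1.39 -1.72]
row [-0.0013 -0.0024  0.0034] [ 0.03 -0.18  4.33]
```

Call:
play_rows(plan=[0,0,0,0,-0.17,1,5.3,0,0,0,0,-0.17,2.5,5.3,0,0,0,0,-0.17,4,5.3,0,0,0,0,-0.17,4.3,5.3,0,0,0,0,-0.17,4.3,5.3,0,0,0,0,-0.17,4.3,5.3,0,0,0,0,-0.17,4.3,5.3,0,0,0,0,-0.17,4.3,5.3])

```text
time_s: 19.45
ee_pos: [0.6168, -0.0054, 0.209]
orientation: [0.076, 3.138, -0.004]
force: [-0.9, 0.6, -2.6]
width: 0.667
finger_force: 54.4
```

Run:
```python
from h import *
st(); go(.6156,-.0026,.195,87.2)
t=imaging.get_image("top")[:,:,::-1]; s=imaging.get_image("side")[:,:,::-1]
cv2.imwrite("pics/c4.png",np.hstack([crop(t,255,150,80,80,5),crop(s,305,135,80,80,5)]))
```

```text
t 19.45 pos [616.77  -5.41 208.98] phi 87.21 tz [ 0.0029 -0.0028 -1.    ] F [-0.9  0.6 -2.6] M [-0.    0.    0.04] w mm 56.66 ff 54.4 q [-0.2   0.3   1.53 -0.    1.31 -1.72]
row [-0.0026  0.0031  0.0002] [0.14 0.28 1.4 ]
```

View pics/c4.png

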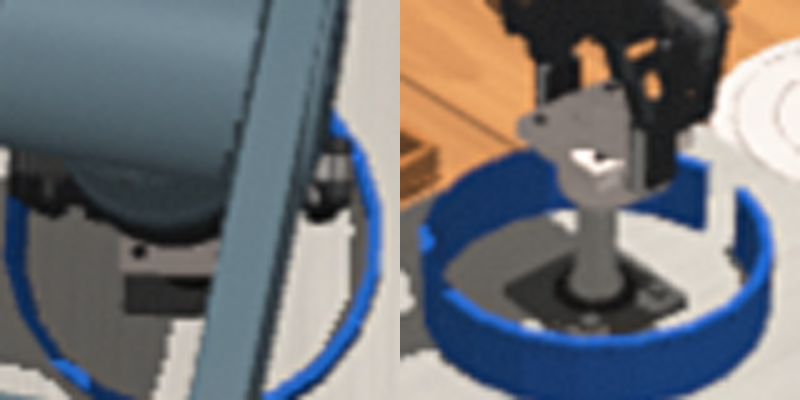

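The side view shows the hub held level above the spindle, well over the ring. TCP y overshot, so I hold once to see if it settles.

Call:
play_rows(plan=[0,0,0,0,0,0,5.3,0,0,0,0,0,0,5.3,0,0,0,0,0,0,5.3,0,0,0,0,0,0,5.3,0,0,0,0,0,0,5.3,0,0,0,0,0,0,5.3,0,0,0,0,0,0,5.3,0,0,0,0,0,0,5.3])

```text
time_s: 20.55
ee_pos: [0.6166, -0.0055, 0.2086]
orientation: [0.077, 3.138, -0.004]
force: [0.2, -0.2, -1.8]
width: 0.665
finger_force: 54.4
```

Run:
```python
from h import *
st(); go(.6156,-.0026,.209,87.2)
```

```text
t 20.55 pos [616.58  -5.46 208.56] phi 87.2 tz [ 0.0022 -0.0026 -1.    ] F [ 0.2 -0.2 -1.8] M [-0.02  0.01 -0.02] w mm 56.55 ff 54.4 q [-0.2   0.3   1.53 -0.    1.31 -1.72]
row [-0.0025  0.0024  0.    ] [ 0.11  0.28 -0.04]
```

Call:
play_rows(plan=[-0.001,0.001,0,0.05,0.1,0,5.3,-0.001,0.001,0,0.1,0.2,0,5.3,-0.001,0.001,0,0.1,0.2,0,5.3,-0.001,0.001,0,0.1,0.2,0,5.3,-0.001,0.001,0,0.1,0.2,0,5.3,-0.001,0.001,0,0.1,0.2,0,5.3,-0.001,0.001,0,0.1,0.2,0,5.3,-0.001,0.001,0,0.1,0.2,0,5.3])

```text
time_s: 21.55
ee_pos: [0.6157, -0.0034, 0.2085]
orientation: [0.077, 3.139, -0.002]
force: [0.1, 0.7, -2.0]
width: 0.665
finger_force: 54.4
```

Run:
```python
from h import *
st(); go(.6156,-.0026,.2,87.2)
```

```text
t 21.55 pos [615.67  -3.41 208.55] phi 87.2 tz [ 0.0013 -0.0016 -1.    ] F [ 0.1  0.7 -2. ] M [ 0.06 -0.01  0.03] w mm 56.5 ff 54.4 q [-0.2   0.3   1.53 -0.    1.31 -1.72]
row [-0.0015  0.0014  0.0001] [0.01 0.08 0.85]
```

Call:
play_rows(plan=[0,0,0,0.01,0.08,0.3,5.3,0,0,0,0.01,0.08,0.6,5.3,0,0,0,0.01,0.08,0.8,5.3,0,0,0,0.01,0.08,1,5.3,0,0,0,0.01,0.08,1.2,5.3,0,0,0,0.01,0.08,1.35,5.3,0,0,0,0.01,0.08,1.35,5.3,0,0,0,0.01,0.08,1.35,5.3])

```text
time_s: 22.55
ee_pos: [0.6157, -0.0026, 0.1951]
orientation: [0.077, 3.139, -0.002]
force: [0.4, -0.5, -1.6]
width: 0.668
finger_force: 54.4
```

Run:
```python
from h import *
st(); go(.6156,-.0026,.1642,87.2)
```

```text
t 22.55 pos [615.66  -2.62 195.11] phi 87.2 tz [ 0.0014 -0.0016 -1.    ] F [ 0.4 -0.5 -1.6] M [-0.01 -0.02 -0.02] w mm 56.81 ff 54.4 q [-0.2   0.31  1.55 -0.    1.28 -1.72]
row [-0.0015  0.0014  0.0001] [0.01 0.01 3.09]
```

Call:
play_rows(plan=[0,0,0,0,0,0.1,5.3,0,0,0,0,0,0.25,5.3,0,0,0,0,0,0.4,5.3,0,0,0,0,0,0.55,5.3,0,0,0,0,0,0.7,5.3,0,0,0,0,0,0.85,5.3,0,0,0,0,0,0.95,5.3,0,0,0,0,0,0.95,5.3])

```text
time_s: 23.55
ee_pos: [0.6156, -0.0026, 0.1854]
orientation: [0.077, 3.14, -0.002]
force: [-1.1, 0.4, -2.7]
width: 0.668
finger_force: 54.4
```

Run:
```python
from h import *
st(); go(.6156,-.0026,.1642,87.2)
```

```text
t 23.55 pos [615.57  -2.62 185.42] phi 87.2 tz [ 0.001  -0.0015 -1.    ] F [-1.1  0.4 -2.7] M [0.01 0.01 0.03] w mm 56.82 ff 54.4 q [-0.2   0.32  1.55 -0.    1.27 -1.72]
row [-0.0015  0.0011  0.0001] [-0.    0.    2.12]
```

Call:
play_rows(plan=[0,0,0,0,0,0.3,5.3,0,0,0,0,0,0.6,5.3,0,0,0,0,0,0.9,5.3,0,0,0,0,0,1.2,5.3,0,0,0,0,0,1.5,5.3,0,0,0,0,0,1.7,5.3,0,0,0,0,0,1.9,5.3,0,0,0,0,0,1.9,5.3])

```text
time_s: 24.55
ee_pos: [0.6155, -0.0026, 0.1663]
orientation: [0.077, 3.14, -0.002]
force: [0.4, -0.1, -2.3]
width: 0.666
finger_force: 54.4
```

Run:
```python
from h import *
st(); go(.6156,-.0026,.1642,87.2)
t=imaging.get_image("top")[:,:,::-1]; s=imaging.get_image("side")[:,:,::-1]
cv2.imwrite("pics/c5.png",np.hstack([crop(t,255,150,80,80,5),crop(s,320,150,50,50,8)]))
```

```text
t 24.55 pos [615.55  -2.62 166.34] phi 87.2 tz [ 9.0e-04 -1.5e-03 -1.0e+00] F [ 0.4 -0.1 -2.3] M [0.   0.   0.02] w mm 56.62 ff 54.4 q [-0.2   0.34  1.57 -0.    1.23 -1.72]
row [-0.0014  0.001   0.0001] [-0.01  0.    0.21]
```

View pics/c5.png

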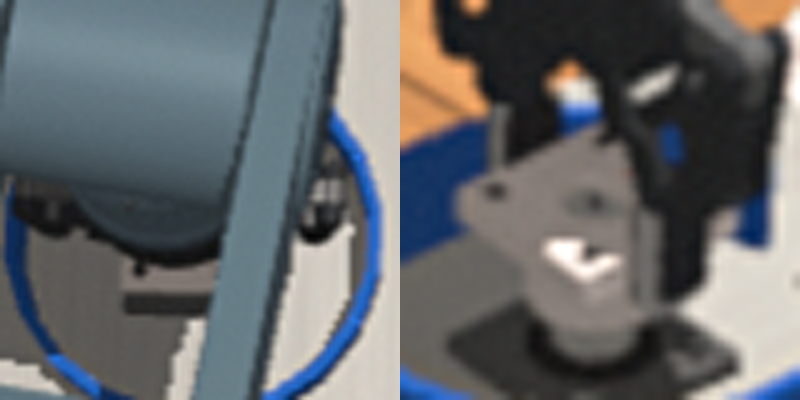

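The hub has slid down over the spindle with the force staying at its own weight, so it is not binding. About 2 mm remain to flush.

Call:
play_rows(plan=[0,0,0,0,0,0.1,5.3,0,0,0,0,0,0.21,5.3,0,0,0,0,0,0.21,5.3,0,0,0,0,0,0.21,5.3,0,0,0,0,0,0.21,5.3,0,0,0,0,0,0.21,5.3,0,0,0,0,0,0.21,5.3,0,0,0,0,0,0.21,5.3])

```text
time_s: 25.65
ee_pos: [0.6156, -0.0027, 0.1644]
orientation: [0.077, 3.139, -0.002]
force: [-0.2, -0.0, -1.8]
width: 0.668
finger_force: 54.4
```

Run:
```python
from h import *
st(); go(.6156,-.0026,.1642,87.2)
s=imaging.get_image("side")[:,:,::-1]
cv2.imwrite("pics/c6.png",crop(s,320,150,60,60,10))
```

```text
t 25.65 pos [615.64  -2.66 164.44] phi 87.2 tz [ 0.0012 -0.0016 -1.    ] F [-0.2 -0.  -1.8] M [ 0.04 -0.01  0.02] w mm 56.75 ff 54.4 q [-0.2   0.34  1.57 -0.    1.23 -1.72]
row [-0.0015  0.0013  0.0001] [0.   0.01 0.02]
```

View pics/c6.png

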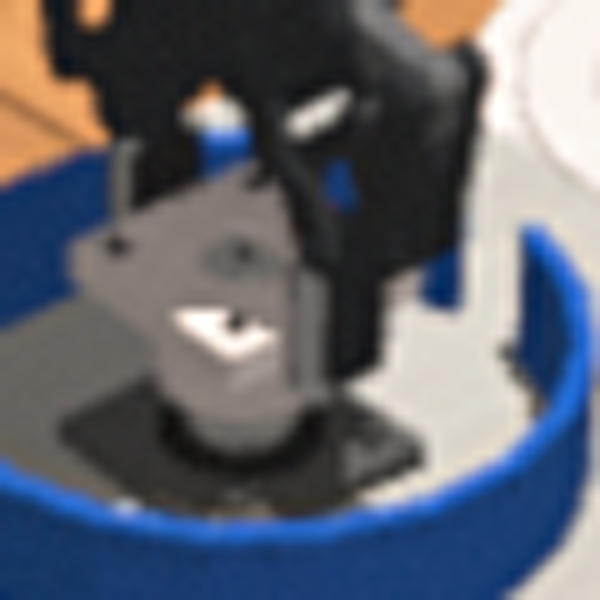

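The hub is level at crop (240,250), with the spindle end filling the bore and a gap above the shoulder. It carries no contact force, so I hand it in.

```bash
python3 -c "
from cell import arm
print(arm.finish_job())"
```

```text
the job is handed in; nothing more can be done
None
```

I handed the job in at about 26 s with the hub still in the fingers on the spindle: level, flush to within about 1 mm by the arm's readings, clear of the shoulder and with its screw pointing at the notch. It went down without binding, and nothing else was touched; no verdict came back.

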